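# Let down the wound spring of a washing-line reel

## Robot

A 7-joint arm with a two-finger parallel gripper is mounted at the origin on the work surface. World frame = base frame: x ahead of the robot, y to its left, z up, the work surface at z = 0. Lengths are in m, angles in rad, forces in N, time in s.
With the tool pointing down it reaches from about 0.4 to 0.85 m from the base axis. Payload 4.4 kg.
Tool frame: the origin (TCP) lies at the very end of the fingers, on their centre line; the grasp point (between the pads) lies 19 mm behind it (arm.grasp_offset is the distance from the TCP to the grasp point, in m); z points along the fingers, y is the direction in which the jaws open and shut (so a half turn about z gives the same grasp; the last joint's range is limited). The gripper opens to 94 mm and grips with 3 to 60 N. Pads are 16 mm wide; open, the fingers measure 119 mm over their backs; the gripper's body (75 mm by 177 mm) begins 78 mm behind the grasp point.
Start: joints at [1.152, 0.628, 0.038, 1.517, -0.027, 0.996, -0.02], TCP at [0.225, -0.61, 0.205] pointing down, gripper open.
Joint ranges: [-3.06, 3.06], [-0.37, 2.12], [-1.25, 1.32], [0.18, 2.47], [-1.1, 4.24], [0.23, 1.98], [-2.94, 2.94]. Speed limits (rad/s): [2.57, 2.57, 3.14, 3.14, 3.14, 3.14, 3.14].

## Interface

Orientations are given as [roll, pitch, yaw] about the fixed x, y, z axes, in that order (R = Rz(yaw) Ry(pitch) Rx(roll)).
In Python, from station import telemetry, eyes, workorder, arm gives the robot as it stands. The module is installed in compiled form; this text tells all that it offers.
- The arm moves only by the shell command python3 -m creep 'ROWS' [OPENING] [FORCE]. ROWS is JSON, a list of rows, each a list of 2 entries, a list of its own where there are three numbers: the shift along the tool's x, y, z in m, then the turn about the tool's z in degrees. In form: [[[tx, ty, tz], yaw], ...]. A call has 1 to 12 rows; each row is the pose to reach, as a shift and turn from the pose measured when the call began, along the tool's axes at that moment; what a row does not reach only later rows make up. A row lasts 1/8 s, in which the tool goes at most 62.5 mm and 10.7 degrees, less where a joint would pass 70% of its speed; a pose out of reach is approached as far as the arm can. A call with a gripper value outside its range is refused whole. OPENING is the closure, from -1 (fully open) to 1 (shut), set as the call begins (- or left out, the last holds). The fingers move at their own pace and stop on an object; FORCE is the grip in N (left out, the last holds). Time passes only in rows, so rows that repeat a pose let the fingers close. It gives the time, the measured TCP pose, the force and the opening at its end, in the units of the state.
- telemetry.read_state(): the state, without advancing time (a new reading comes with each control period).
- eyes.camera(name): name is "side" or "top" or "wrist"; returns a dict with "image" (420x560x3 uint8, blue, green, red), "z_map" (420x560 float32, m along the optical axis (not along the pixel's ray), 0 where there is no reading), "camera_matrix" (3x3 intrinsics, pixels), "R" (3x3) and "t" (3): a world point X has camera coordinates R X + t. Camera axes: x right, y down, z forward; pixel columns grow to the right and rows downward; lengths in m; the calibration is good to about 2 mm. A picture is of the moment at which its call begins.
- workorder.finish_job(): hands the job in, once; it reports no verdict.
The state is a dict: "t": time; "joints": joint angles; "dq": joint speeds; "joint_torque": joint torques, N m; "tool_pos": TCP position; "eef_rot": TCP orientation; "wrist_force": force on the tool from outside, world axes, zero at the start; "moment": the same for the moment, N m; "opening": opening from 0.0 (shut) to 1.0 (fully open).
Only numpy, scipy, OpenCV 4.12 (cv2) and the standard library are available. Lean on these libraries where they do the work, as an engineer would, in place of code of your own. Each camera call takes 0.05 s, during which the arm holds its last target. There are 200 camera calls.

## Task

The line is off the washing-line reel, but its spring is still wound up and held by the pawl. Push the pawl's red thumb lever fully over to release, then take the crank by its knob, wind it on a touch until the pawl springs clear, and ease the drum back slowly, never faster than a quarter turn a second and forcing nothing, until you feel its red lug come gently to rest against the stop post, and let go there. Leave everything else on the bench alone.

Things in the scene. Friction and masses are not known exactly. Their poses are not given: they have to be found in the camera images.
- crank_knob: black upright crank knob, 24 mm thick, 44 mm tall, spins freely on its spindle; origin at its centre, half-way up, 100 mm above the bench and 70 mm from the drum's axis. Nothing on the reel but the knob is higher than 82 mm. The wound spring pulls it clockwise (from above) with about 7 N at the start, 2 to 4 N near the stop.
- drum_axis (a point): point on the drum's upright axis, at the height of the knob's centre. The reel (grey drum 116 mm across on a 190 x 213 mm plate bolted to the bench, 16-tooth steel ratchet wheel and crank on top) winds on counter-clockwise seen from above and runs back clockwise.
- lever_pin (a point): point on the upright pin about which the pawl and its red release lever swing, at the height of the thumb tab's centre, 67 mm from the drum's axis.
- thumb_tab (a point): centre of the upright red thumb tab at the lever's end: 22 mm long towards the pin, 5 mm thick across, 22 mm tall, centre 70.5 mm above the bench, 45 mm from lever_pin. It is pushed sideways, clockwise about the pin (seen from above), 27 mm to release; it drags with about 5 N at its middle, 10 N nearer the pin, and stays where it is left.
- lever_turn (a joint): angle of the release lever in rad: about 0 holds the pawl in, 0.6 (against its end) is release; grows clockwise from above. The lever only loads the pawl's spring: the loaded, undercut tooth still holds the pawl until the drum is wound on by about 0.03 rad; then the pawl swings 20 mm out by itself, and only the hand on the crank holds the drum.
- drum (a joint): angle of drum and crank in rad, growing counter-clockwise (winding on); about 3.15 at the start. The drum's red lug meets the adjustable stop (upright brass post with a rubber sleeve, 66 mm from the axis) somewhere between -0.6 and 0.6: its setting differs each time and is not given; it is felt (the pull leaves the hand and the crank is held up) or seen.
- release_lever: the flat red lever, 14 mm wide, 61.5 mm above the bench, with its thumb tab; origin on the bench below the pin's axis.
- reel_cover: the reel's green plastic cover, lying open side up, 176 mm across, 46 mm high; origin under its centre. Bystander.
- screwdriver: orange-handled screwdriver, 190 mm long, lying flat; origin under its middle. Bystander.
- screw_dish: small steel dish with the cover's screws, 84 mm across, 14 mm high. Bystander.
- peg_bucket: blue plastic bucket of clothespins, 160 mm across, 165 mm high with its wire handle. Bystander.
- hinged_tin: closed aluminium tin with a hinged lid, 123 x 83 mm, 36 mm high. Bystander.
- hanger_hook: yellow plastic hanger hook, about 130 x 110 mm, 10 mm high, lying flat. Bystander.
- hoof_pick: steel hoof pick with a black handle, 160 mm long, 18 mm high, lying flat. Bystander.
- clothes_peg: wooden clothespin, 72 mm long, 10 mm high, lying flat. Bystander.

How it is judged:
On the way, in this order (a step that is already met when the one before it is completed fails the run):
1. the thumb lever is fully over to release while the wheel is still held (value of joint lever_turn above 0.5 rad and value of joint drum above 2.8 rad), for 0.2 s.
2. the drum is about half-way back, with the fingers on the crank knob (value of joint drum between 0.8 and 1.8 rad and contact force between the fingers and crank_knob above 0.5 N), for 0.1 s.
At the end, for the whole second after the job is handed in: the drum is at rest with its red lug against the stop post, pressed there by what is left of the spring (over 0.3 N), and the thumb lever is left over at release (more than 0.5 rad) (contact force between drum_lug and anything else above 0.3 N and value of joint drum below 0.75 rad and velocity of joint drum between -0.05 and 0.05 rad/s and value of joint lever_turn above 0.5 rad); the robot touches nothing.
It fails at once if the drum runs back faster than about a quarter turn a second (velocity of joint drum below -1.7 rad/s).
It fails at once if the drum is forced back against the engaged pawl (over 40 N on the pawl's nose) (contact force between pawl_nose and anything else above 40 N).
It fails at once if the lug is jammed onto its stop with over 25 N (contact force between drum_lug and anything else above 25 N).
It fails at once if the release lever is forced with over 30 N (contact force between the fingers and release_lever above 30 N).
It fails at once if something else on the bench is moved by over 30 mm (distance of any of reel_cover, screwdriver, screw_dish, peg_bucket, hinged_tin, hanger_hook, hoof_pick, clothes_peg from where it was at the start of the episode above 0.03 m).
It also fails if it takes over 70 s, if anything falls off the work surface, if the arm or the gripper's body presses on something with over 40 N, if the wrist force passes 120 N, or if a joint passes its speed limit or range.

## Working session

There is one attempt and no reset: what is moved stays moved. The work goes in short steps, Python scripts to look and compute and a shell command to move; the robot and the scene stay as the last step left them, time stands still between calls to the robot, and variables do not carry over. Pictures are saved under pics/ and viewed, about 8 in all and at most 12, crops included, and the job is handed in when it is done.

```bash
mkdir -p pics; cat > h.py <<'E'
import numpy as np, cv2
from station import telemetry, eyes, workorder, arm
def snap(n,f):
    c=eyes.camera(n); cv2.imwrite('pics/'+f+'.png',c['image']); np.savez('pics/'+f,**c); return c
def w(c,u,v,z=None):
    K=c['camera_matrix'];R=c['R'];t=c['t']
    d=np.linalg.solve(K,[u,v,1.]); o=-R.T@t; r=R.T@d
    if z is None: return o+r*c['z_map'][int(v),int(u)]
    return o+r*(z-o[2])/r[2]
E
python3 - <<'E'
from h import *
s=telemetry.read_state(); print(s)
c=snap('top','top0'); c2=snap('side','side0')
E
```

```text
{'t': 0.0, 'joints': array([ 1.1522068 ,  0.62933306,  0.03844765,  1.51833171, -0.02700095,
        0.99633357, -0.01999816]), 'dq': array([ 0.00119684, -0.00096819, -0.0011564 ,  0.00104946, -0.0007246 ,
       -0.00010867,  0.00055152]), 'joint_torque': array([ 4.36202317e-04, -5.49722993e+01,  1.14374600e+00, -1.86633629e+01,
       -5.22769836e-02,  2.37226702e-02,  1.68309734e-04]), 'tool_pos': array([ 0.22438066, -0.60933533,  0.20457433]), 'eef_rot': array([-3.13970529e+00,  2.62828944e-05,  3.52787094e-01]), 'wrist_force': array([ 0.03013912,  0.5436733 , -0.2392336 ]), 'moment': array([0.02410129, 0.01321035, 0.00719788]), 'opening': 0.9962820906285558}
```

View pics/top0.png

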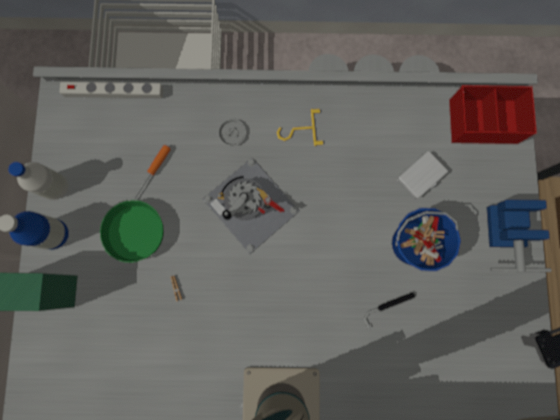

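View pics/side0.png

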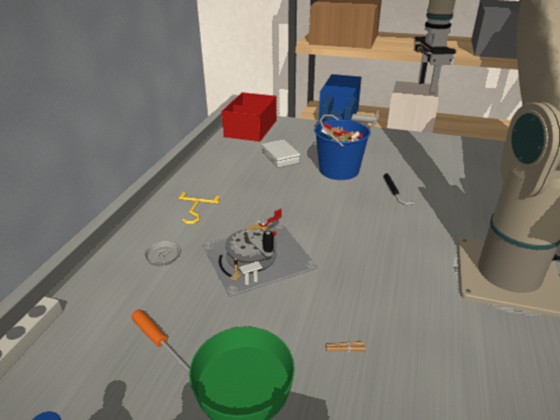

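The top view shows the reel around pixel (245,200) with the knob near (227,214) and the tab near (277,206). I'll enlarge both crops.

```bash
python3 - <<'E'
from h import *
a=cv2.imread('pics/top0.png')[150:255,195:305]; b=cv2.imread('pics/side0.png')[195:300,200:325]
r=lambda i:cv2.resize(i,(400,400*i.shape[0]//i.shape[1]),interpolation=cv2.INTER_CUBIC)
a=cv2.resize(a,(440,420),interpolation=cv2.INTER_CUBIC);b=cv2.resize(b,(360,302),interpolation=cv2.INTER_CUBIC)
o=np.zeros((420,800,3),np.uint8);o[:,:440]=a;o[:302,440:]=b
cv2.imwrite('pics/crop0.png',np.clip(o*1.5,0,255).astype(np.uint8))
c=np.load('pics/top0.npz')
for p in [(227,214),(245,198),(277,206),(253,160),(295,210),(250,250),(207,198)]: print(p,w(c,*p))
E
```

```text
(227, 214) [0.50702278 0.14997446 0.12079761]
(245, 198) [0.55867825 0.10645922 0.07924669]
(277, 206) [0.54012243 0.01834213 0.0651695 ]
(253, 160) [0.6864936  0.09049308 0.00931315]
(295, 210) [ 0.53921955 -0.03405182  0.00815497]
(250, 250) [0.42213329 0.09324364 0.00774582]
(207, 198) [0.56962597 0.220392   0.01491922]
```

View pics/crop0.png

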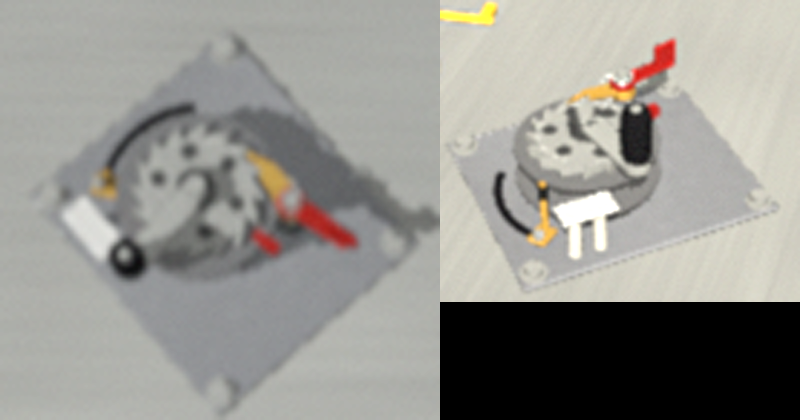

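```bash
python3 - <<'E'
from h import *
c=np.load('pics/top0.npz')
for n,p,z in [('knob',(226.75,214.25),.122),('axis',(243.3,196.7),.078),('pin',(267.5,200),.066),('tabend',(282.5,210.3),.075),('lug',(261,210),.05),('post',(221,196.2),.04)]: print(n,w(c,*p,z), w(c,*p))
c=np.load('pics/side0.npz')
f=lambda x,y:(200+(x-440)*125/360,195+y*105/302)
for n,p,z in [('knobtop',f(636,107),.122),('pin',f(622,80),.068),('tabtop',f(667,46),.0815),('posttop',f(543,186),.06),('lug',f(655,112),.05)]: print(n,w(c,*p,z),w(c,*p))
a=cv2.imread('pics/top0.png');h=cv2.cvtColor(a,cv2.COLOR_BGR2HSV)
c=np.load('pics/top0.npz')
m=((h[...,0]<6)|(h[...,0]>174))&(h[...,1]>150)&(h[...,2]>70)
for v in range(190,216):
  for u in range(255,290):
    if m[v,u]: print(u,v,w(c,u,v).round(3),end=';')
E
```

```text
knob [0.5061585  0.15048286 0.122     ] [0.50617739 0.15049567 0.12187976]
axis [0.56249181 0.11130336 0.078     ] [0.56262302 0.11135062 0.07733446]
pin [0.55648724 0.0448835  0.066     ] [0.55653243 0.04488752 0.06576268]
tabend [0.52662862 0.00316232 0.075     ] [0.52552161 0.00327246 0.08160351]
lug [0.53082686 0.06285089 0.05      ] [0.53075437 0.06283749 0.05043241]
post [0.57053416 0.17717008 0.04      ] [0.57680588 0.1810024  0.00825676]
knobtop [0.50809001 0.15307905 0.122     ] [0.50772447 0.15416727 0.12285799]
pin [0.55324428 0.05289325 0.068     ] [0.55534484 0.04689311 0.06345407]
tabtop [0.52651303 0.01438871 0.0815    ] [0.52752038 0.01106162 0.07914633]
posttop [0.57057388 0.18637103 0.06      ] [0.57405059 0.17855089 0.05281624]
lug [0.52195869 0.06386048 0.05      ] [0.5216501 0.0648377 0.0507725]
271 201 [0.554 0.035 0.066];272 201 [0.555 0.032 0.058];270 202 [0.551 0.038 0.067];271 202 [0.552 0.035 0.063];272 202 [0.552 0.032 0.058];273 202 [0.552 0.03  0.062];270 203 [0.549 0.038 0.061];271 203 [0.549 0.035 0.059];272 203 [0.549 0.032 0.064];273 203 [0.549 0.03 
[... 932 characters left out ...]
277 208 [0.535 0.018 0.06 ];278 208 [0.532 0.016 0.078];279 208 [0.532 0.013 0.082];280 208 [0.532 0.01  0.078];281 208 [0.532 0.007 0.078];259 209 [0.534 0.069 0.046];260 209 [0.534 0.066 0.048];261 209 [0.533 0.063 0.053];278 209 [0.533 0.015 0.061];279 209 [0.53  0.013 0.075];280 209 [0.53  0.01  0.078];281 209 [0.529 0.007 0.083];282 209 [0.529 0.005 0.085];260 210 [0.531 0.066 0.051];261 210 [0.531 0.063 0.05 ];262 210 [0.531 0.06  0.051];279 210 [0.53  0.013 0.059];280 210 [0.528 0.01  0.069];281 210 [0.527 0.007 0.079];282 210 [0.526 0.005 0.082];261 211 [0.528 0.063 0.047];262 211 [0.528 0.06  0.052];263 211 [0.528 0.057 0.052];262 212 [0.525 0.06  0.05 ];263 212 [0.526 0.057 0.048];
```

```bash
cat >> h.py <<'E'
from scipy.spatial.transform import Rotation as Ro
def st():
    s=telemetry.read_state(); return s,Ro.from_euler('xyz',s['eef_rot'])
def show(pts):
    s,R=st(); 
    for p in pts: print(np.round(p,4),'->',R.inv().apply(np.array(p)-s['tool_pos']).round(4))
E
python3 - <<'E'
from h import *
show([(.575,-.023,.205),(.575,-.023,.25)])
E
```

```text
[ 0.575 -0.023  0.205] -> [ 5.316e-01 -4.291e-01  4.000e-04]
[ 0.575 -0.023  0.25 ] -> [ 0.5316 -0.4292 -0.0446]
```

```bash
python3 -m creep '[[[0.03,-0.024,-0.045],0],[[0.08,-0.065,-0.045],-3],[[0.13,-0.105,-0.045],-6],[[0.18,-0.145,-0.045],-9],[[0.23,-0.186,-0.045],-12],[[0.28,-0.226,-0.045],-15],[[0.33,-0.266,-0.045],-17],[[0.38,-0.307,-0.045],-17],[[0.43,-0.347,-0.045],-17],[[0.48,-0.387,-0.045],-17],[[0.51,-0.412,-0.045],-17],[[0.532,-0.429,-0.045],-17]]' 1 20
python3 - <<'E'
from h import *
s,R=st(); print(s)
show([(.566,-.017,.10),(.566,-.017,.07),(.53,.0095,.07),(.514,.031,.07)])
c=snap('wrist','w1')
E
```

```text
t: 1.6
tool_pos: [0.5763, -0.0191, 0.2499]
eef_rot: [-3.139, -0.001, 0.654]
wrist_force: [0.4, -0.4, -0.2]
opening: 0.002
{'t': 1.6, 'joints': array([ 0.08237625,  0.47778042, -0.14539352,  1.66798052,  0.07541251,
        1.00219797, -1.00458867]), 'dq': array([-0.30901725,  0.15510116,  0.02108852, -0.27189796,  0.04097342,
        0.13611771, -0.33183502]), 'joint_torque': array([  0.09928585, -47.75252938,  -1.91610172, -18.36978972,
        -0.25814577,  -0.24832196,   0.23703028]), 'tool_pos': array([ 0.57630131, -0.01912247,  0.24992088]), 'eef_rot': array([-3.13858460e+00, -1.16975871e-03,  6.53843624e-01]), 'wrist_force': array([ 0.37586258, -0.35319769, -0.22666867]), 'moment': array([-0.06744738, -0.00490198,  0.05567179]), 'opening': 0.0018687261957127687}
[ 0.566 -0.017  0.1  ] -> [-0.0071 -0.0075  0.1499]
[ 0.566 -0.017  0.07 ] -> [-0.0071 -0.0074  0.1799]
[0.53   0.0095 0.07  ] -> [-0.0196 -0.0503  0.1801]
[0.514 0.031 0.07 ] -> [-0.0192 -0.0771  0.1801]
```

View pics/w1.png

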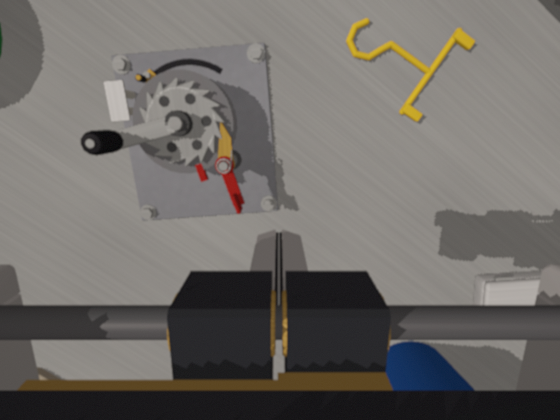

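The wrist view shows the knob top near (92,143), axis near (178,123), pin (223,166), and tab end around (238,205).

```bash
python3 - <<'E'
from h import *
c=np.load('pics/w1.npz')
for n,p,z in [('knob',(90,143),.122),('axis',(178,123),.08),('pin',(223,165),.066),('tab',(238,205),.0815),('lug',(202,172),.05),('post',(142,76),.05)]: print(n,w(c,*p,z), w(c,*p))
b=cv2.imread('pics/w1.png')[40:230,70:290]; cv2.imwrite('pics/w1c.png',cv2.resize(b,None,fx=3,fy=3,interpolation=cv2.INTER_CUBIC))
E
```

```text
knob [0.50845543 0.15359138 0.122     ] [0.50876805 0.15326313 0.12277432]
axis [0.56640306 0.10771027 0.08      ] [0.56634129 0.10778911 0.07967353]
pin [0.55591753 0.04530343 0.066     ] [0.55701573 0.04498909 0.07121035]
tab [0.53263377 0.00531463 0.0815    ] [0.5322466  0.0052445  0.08015168]
lug [0.53051579 0.06133246 0.05      ] [0.53100059 0.06115204 0.05180306]
post [0.57898392 0.17432739 0.05      ] [0.5793496  0.17329518 0.05259282]
```

View pics/w1c.png

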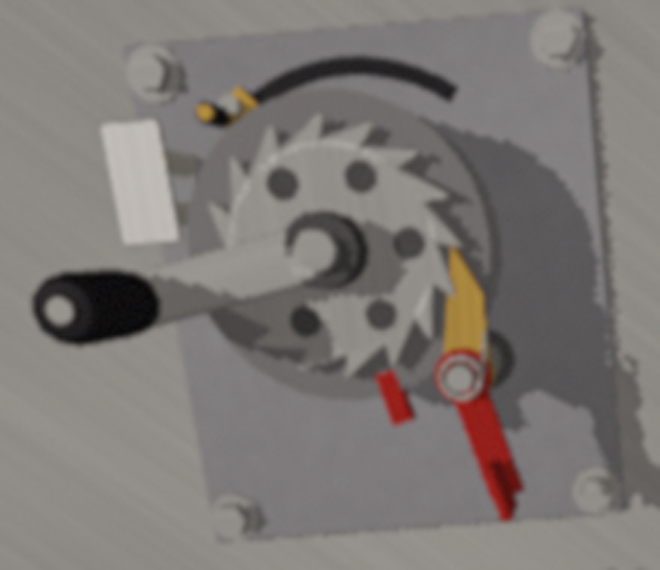

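```bash
python3 - <<'E'
from h import *
show([(.566,-.014,.10),(.566,-.014,.07)])
E
```

```text
[ 0.566 -0.014  0.1  ] -> [-0.0088 -0.0082  0.1499]
[ 0.566 -0.014  0.07 ] -> [-0.0089 -0.008   0.1799]
```

```bash
python3 -m creep '[[[-0.005,-0.004,0.04],-6],[[-0.009,-0.008,0.09],-13],[[-0.009,-0.008,0.13],-20],[[-0.009,-0.008,0.16],-20],[[-0.009,-0.008,0.18],-20],[[-0.009,-0.008,0.18],-20]]' 1 20
python3 - <<'E'
from h import *
s,R=st()
pin=np.array([.556,.0453])
r0=np.array([-.535,-.845])
for a in [0,.1,.2,.3,.4,.5,.6]:
    c,q=np.cos(a),np.sin(a); r=np.array([r0[0]*c+r0[1]*q,-r0[0]*q+r0[1]*c]); n=np.array([r[1],-r[0]])
    p=pin+.045*r-.015*n; print(a,np.degrees(a)); show([(*p,.07)])
snap('wrist','w2')
E
```

```text
t: 2.4
tool_pos: [0.5641, -0.015, 0.0683]
eef_rot: [-3.136, -0.002, 1.005]
wrist_force: [-0.3, -0.8, 1.2]
opening: 0.007
0 0.0
[ 0.5446 -0.0007  0.07  ] -> [ 0.0016 -0.0241 -0.0015]
0.1 5.729577951308233
[0.5401 0.0006 0.07  ] -> [ 0.0003 -0.0287 -0.0015]
0.2 11.459155902616466
[0.5357 0.0024 0.07  ] -> [-0.0005 -0.0334 -0.0015]
0.3 17.188733853924695
[0.5315 0.0047 0.07  ] -> [-0.0008 -0.0381 -0.0014]
0.4 22.918311805232932
[0.5276 0.0073 0.07  ] -> [-0.0007 -0.0428 -0.0014]
0.5 28.64788975654116
[0.5239 0.0104 0.07  ] -> [-0.0001 -0.0475 -0.0014]
0.6 34.37746770784939
[0.5206 0.0137 0.07  ] -> [ 0.001  -0.0522 -0.0014]
```

View pics/w2.png

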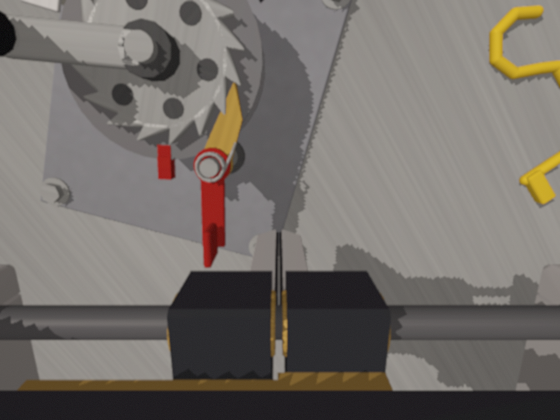

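```bash
python3 - <<'E'
from h import *
c=np.load('pics/w2.npz'); s,R=st()
for q in [s['tool_pos'],[.532,.0073,.0815]]:
    x=c['R']@np.array(q)+c['t']; u=c['camera_matrix']@x; print(u[:2]/u[2])
print(w(c,208,262,.08),w(c,208,228,.08),w(c,209,166,.07))
E
python3 -m creep '[[[0.001,-0.006,-0.0015],0],[[0.001,-0.012,-0.0015],0],[[0.001,-0.018,-0.0015],0],[[0.001,-0.023,-0.0015],0],[[0.000,-0.028,-0.0015],5],[[0,-0.032,-0.0015],10]]' 1 20
```

```text
[280.34764467 243.45509248]
[208.42487857 249.9002824 ]
[0.52690498 0.00113263 0.08      ] [0.53866232 0.01759947 0.08      ] [0.55639171 0.04523013 0.07      ]
t: 3.2
tool_pos: [0.5388, 0.0012, 0.0714]
eef_rot: [-3.14, -0.003, 0.827]
wrist_force: [2.3, -3.2, -0.4]
opening: 0.004
```

```bash
python3 - <<'E'
from h import *
s,R=st()
pin=np.array([.556,.0453])
r0=np.array([-.535,-.845])
for a in [.2,.3,.4,.5,.6]:
    c,q=np.cos(a),np.sin(a); r=np.array([r0[0]*c+r0[1]*q,-r0[0]*q+r0[1]*c]); n=np.array([r[1],-r[0]])
    p=pin+.045*r-.014*n; print(a,np.degrees(a)-10); show([(*p,.07)])
E
```

```text
0.2 1.459155902616466
[0.535  0.0031 0.07  ] -> [-0.0012 -0.0041  0.0014]
0.3 7.188733853924695
[0.5309 0.0054 0.07  ] -> [-0.0023 -0.0087  0.0014]
0.4 12.918311805232932
[0.527  0.0081 0.07  ] -> [-0.0029 -0.0134  0.0014]
0.5 18.64788975654116
[0.5234 0.0112 0.07  ] -> [-0.003  -0.0181  0.0014]
0.6 24.37746770784939
[0.5202 0.0146 0.07  ] -> [-0.0027 -0.0228  0.0014]
```

```bash
python3 -m creep '[[[-0.001,-0.004,0.001],2],[[-0.002,-0.007,0.001],5],[[-0.0025,-0.011,0.001],9],[[-0.003,-0.0145,0.001],14],[[-0.003,-0.018,0.001],19],[[-0.003,-0.020,0.001],21],[[-0.003,-0.020,0.001],21]]' 1 20
python3 - <<'E'
from h import *
snap('wrist','w3')
E
```

```text
t: 4.08
tool_pos: [0.523, 0.0122, 0.0708]
eef_rot: [-3.14, -0.004, 0.462]
wrist_force: [3.2, -3.7, 3.0]
opening: 0.005
```

View pics/w3.png

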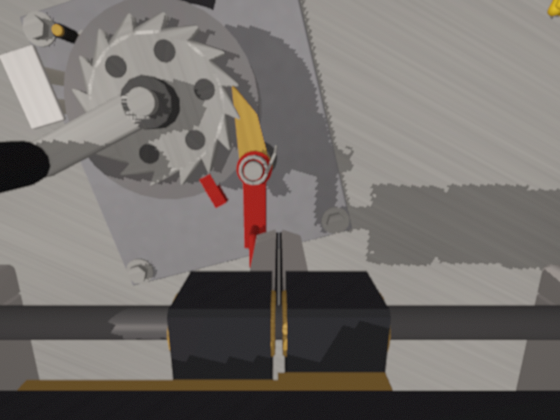

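The lever has moved: the pin is at (253,170) and the tab sits against the finger's grey tip near (255,250).

```bash
python3 - <<'E'
from h import *
for f,p,q in [('w2',(209,166),(213,215)),('w3',(253,170),(255,215))]:
    c=np.load(f'pics/{f}.npz'); d=w(c,*q,.063)-w(c,*p,.07); print(d,np.degrees(np.arctan2(d[1],d[0])))
E
python3 -m creep '[[[-0.0,-0.0015,0.000],2],[[0,-0.003,0],4],[[0,-0.004,0],5],[[0,-0.004,0],5]]' 1 20
```

```text
[-0.01688941 -0.02522587 -0.007     ] -123.80338636612443
[-0.02542265 -0.012746   -0.007     ] -153.37246225463295
t: 4.62
tool_pos: [0.5215, 0.0131, 0.0708]
eef_rot: [3.141, -0.003, 0.372]
wrist_force: [4.1, -9.1, 2.8]
opening: 0.006
```

```bash
python3 -m creep '[[[0,-0.002,0],0],[[0,-0.004,0],0],[[0,-0.004,0],0]]' 1 20; python3 - <<'E'
from h import *
c=snap('wrist','w4')
h=cv2.cvtColor(c['image'],cv2.COLOR_BGR2HSV)
m=((h[...,0]<6)|(h[...,0]>174))&(h[...,1]>150)&(h[...,2]>70)
for v in range(150,275,6):
  u=np.where(m[v,230:300])[0]; print(v,(u.min()+230,u.max()+230) if len(u) else '')
E
```

```text
t: 5.0
tool_pos: [0.5214, 0.0132, 0.071]
eef_rot: [3.137, -0.004, 0.369]
wrist_force: [5.3, -10.4, 1.1]
opening: 0.006
150 
156 (np.int64(239), np.int64(261))
162 (np.int64(234), np.int64(263))
168 (np.int64(232), np.int64(267))
174 (np.int64(233), np.int64(265))
180 (np.int64(261), np.int64(262))
186 (np.int64(240), np.int64(261))
192 (np.int64(241), np.int64(262))
198 (np.int64(241), np.int64(262))
204 (np.int64(242), np.int64(263))
210 (np.int64(243), np.int64(263))
216 (np.int64(243), np.int64(263))
222 (np.int64(244), np.int64(264))
228 (np.int64(244), np.int64(264))
234 (np.int64(245), np.int64(256))
240 (np.int64(245), np.int64(254))
246 (np.int64(246), np.int64(253))
252 (np.int64(250), np.int64(252))
258 (np.int64(251), np.int64(251))
264 
270
```

```bash
python3 - <<'E'
from h import *
c=np.load('pics/w4.npz'); d=w(c,253,216,.063)-w(c,250,166,.07); print(d,np.degrees(np.arctan2(d[1],d[0])))
d=w(c,252,192,.063)-w(c,254,222,.063); print(np.degrees(np.arctan2(-d[1],-d[0])))
E
python3 -m creep '[[[0,0.010,0],0],[[0,0.025,0],0],[[0,0.03,-0.02],0],[[0,0.03,-0.06],0],[[0,0.03,-0.1],0]]' 1 20; python3 - <<'E'
from h import *
show([(.508,.153,.18),(.508,.153,.15)])
E
```

```text
[-0.02903302 -0.01180904 -0.007     ] -157.86620099584968
-156.34185087357392
t: 5.68
tool_pos: [0.5305, -0.0143, 0.1715]
eef_rot: [3.139, -0.002, 0.369]
wrist_force: [-0.1, -0.1, 0.1]
opening: 0.004
[0.508 0.153 0.18 ] -> [ 0.0393 -0.1641 -0.0089]
[0.508 0.153 0.15 ] -> [ 0.0392 -0.1642  0.0211]
```

```bash
python3 -m creep '[[[0.01,-0.04,-0.009],0],[[0.02,-0.085,-0.009],0],[[0.03,-0.13,-0.009],0],[[0.039,-0.164,-0.009],0],[[0.039,-0.164,0.0],0],[[0.039,-0.164,0.0],0]]' -0.2 20; python3 - <<'E'
from h import *
c=snap('wrist','w5'); s,R=st()
show([(.508,.153,.086)])
x=c['R']@(s['tool_pos']+[0,0,-.05])+c['t']; u=c['camera_matrix']@x; print(u[:2]/u[2])
E
```

```text
t: 6.42
tool_pos: [0.5068, 0.1515, 0.17]
eef_rot: [3.138, 0.001, 0.368]
wrist_force: [0.5, 0.2, -0.1]
opening: 0.589
[0.508 0.153 0.086] -> [ 0.0013 -0.0019  0.0844]
[279.09629433 218.73245951]
```

View pics/w5.png

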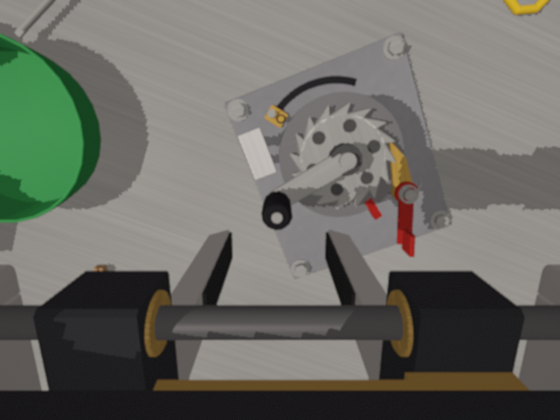

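The knob top at (277,217) agrees with the predicted point (279,219), and the lever has stayed over. I'll go down and grip.

```bash
python3 -m creep '[[[0.001,-0.002,0.03],0],[[0.001,-0.002,0.06],0],[[0.001,-0.002,0.078],0],[[0.001,-0.002,0.084],0],[[0.001,-0.002,0.084],0]]' -0.2 20;  python3 -m creep '[[[0,0,0],0],[[0,0,0],0],[[0,0,0],0],[[0,0,0],0],[[0,0,0],0],[[0,0,0],0]]' 1 30; python3 - <<'E'
from h import *
s,R=st(); print(s['wrist_force'],s['opening'],s['tool_pos'])
A=np.array([.564,.111]); d=s['tool_pos'][:2]-A; print(np.hypot(*d),np.degrees(np.arctan2(d[1],d[0])))
for a in [.05,.1,.15]:
    c,q=np.cos(a),np.sin(a); show([(A[0]+c*d[0]-q*d[1],A[1]+q*d[0]+c*d[1],.086)])
E
```

```text
t: 7.1
tool_pos: [0.5079, 0.1521, 0.0865]
eef_rot: [3.138, 0.001, 0.365]
wrist_force: [0.2, 0.1, 0.6]
opening: 0.598
t: 7.85
tool_pos: [0.5079, 0.153, 0.0868]
eef_rot: [3.139, 0.0, 0.366]
wrist_force: [-2.0, 2.0, 4.9]
opening: 0.251
[-2.03080494  1.97256557  4.94160162] 0.2505527767231112 [0.5078964  0.1530221  0.08679198]
0.07009615158300626 143.1664600866837
[0.5059 0.1502 0.086 ] -> [-0.0029  0.0019  0.0008]
[0.504  0.1472 0.086 ] -> [-0.0057  0.004   0.0008]
[0.5022 0.1442 0.086 ] -> [-0.0084  0.0062  0.0008]
```

```bash
python3 -m creep '[[[-0.001,0.0006,0],0],[[-0.002,0.0013,0],0],[[-0.003,0.002,0],0],[[-0.004,0.0027,0],0],[[-0.005,0.0035,0],0],[[-0.0058,0.004,0],0],[[-0.0058,0.004,0],0],[[-0.0058,0.004,0],0]]' 1 30; python3 - <<'E'
from h import *
s,R=st(); print(s['wrist_force'],s['opening'],s['tool_pos'])
A=np.array([.564,.111]); d=s['tool_pos'][:2]-A; print(np.hypot(*d),np.degrees(np.arctan2(d[1],d[0])))
c=snap('wrist','w6')
cv2.imwrite('pics/w6c.png',cv2.resize(c['image'][60:280,220:470],None,fx=2.4,fy=2.4,interpolation=cv2.INTER_CUBIC))
E
```

```text
t: 8.85
tool_pos: [0.5054, 0.1495, 0.0869]
eef_rot: [3.14, -0.004, 0.367]
wrist_force: [1.8, 7.8, -2.3]
opening: 0.25
[ 1.79828331  7.79718166 -2.27016399] 0.25012442932755957 [0.50535705 0.14947919 0.08685324]
0.07014017055329495 146.72869082818644
```

View pics/w6c.png

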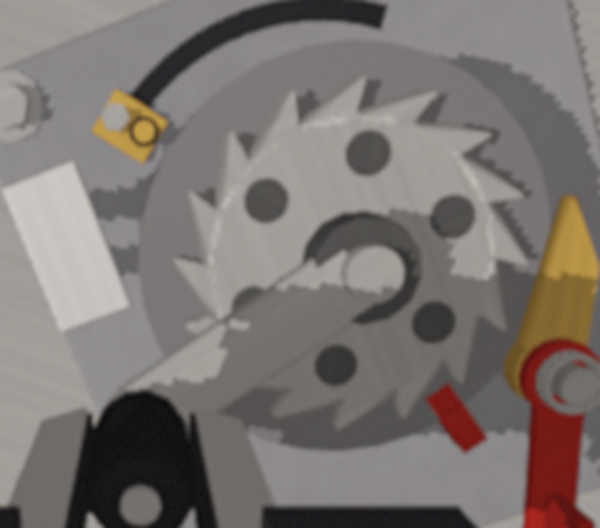

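The pawl (tip near crop pixel (568,200)) stands well clear of the ratchet, and the lug and stop are visible. I'll ease back along the arc, about 0.6 rad per call.

```bash
cat >> h.py <<'E'
def arc(step=.05,n=12):
    s,R=st(); A=np.array([.564,.111]); d=s['tool_pos'][:2]-A; th=np.arctan2(d[1],d[0])
    t=np.array([d[1],-d[0]])/np.hypot(*d); f=s['wrist_force'][:2]
    print('t',s['t'],'rad',np.hypot(*d).round(4),'deg',np.degrees(th).round(1),'drum',round(3.15+th-np.radians(143.2),3),'F cw',(f@t).round(1),'F out',(f@d/np.hypot(*d)).round(1),'z',s['tool_pos'][2],s['opening'])
    for k in range(1,n+1):
        a=th-step*k; p=[A[0]+.07*np.cos(a),A[1]+.07*np.sin(a),s['tool_pos'][2]]
        print(R.inv().apply(np.array(p)-s['tool_pos']).round(4)[:2].tolist(),end=' ')
E
python3 -c "from h import *;arc()"
```

```text
t 8.9 rad 0.0701 deg 146.7 drum 3.211 F cw 5.6 F out 2.7 z 0.08687067750698267 0.24900740828233608
[0.003, -0.0019] [0.006, -0.0037] [0.009, -0.0054] [0.0122, -0.0069] [0.0154, -0.0082] [0.0187, -0.0094] [0.022, -0.0104] [0.0254, -0.0113] [0.0289, -0.012] [0.0323, -0.0125] [0.0358, -0.0129] [0.0393, -0.013]
```

```bash
python3 -m creep '[[[0.003,-0.002,0],0],[[0.006,-0.0037,0],0],[[0.009,-0.0054,0],0],[[0.0122,-0.007,0],0],[[0.0154,-0.0082,0],0],[[0.0187,-0.0094,0],0],[[0.022,-0.0104,0],0],[[0.0254,-0.0113,0],0],[[0.0289,-0.012,0],0],[[0.0323,-0.0125,0],0],[[0.0358,-0.0129,0],0],[[0.0393,-0.013,0],0]]' 1 30; python3 -c "from h import *;arc()"
```

```text
t: 10.4
tool_pos: [0.5397, 0.1764, 0.0869]
eef_rot: [3.14, -0.008, 0.367]
wrist_force: [5.1, 4.4, -4.6]
opening: 0.246
t 10.4 rad 0.0698 deg 110.4 drum 2.577 F cw 6.3 F out 2.4 z 0.08689168515068157 0.24550779739139753
[0.0035, -0.0001] [0.007, 0.0002] [0.0105, 0.0007] [0.0139, 0.0013] [0.0173, 0.0021] [0.0207, 0.0031] [0.024, 0.0043] [0.0272, 0.0056] [0.0304, 0.0071] [0.0335, 0.0087] [0.0365, 0.0105] [0.0394, 0.0124]
```

```bash
python3 -m creep '[[[0.0035,0,0],0],[[0.007,0.0002,0],0],[[0.0105,0.0007,0],0],[[0.0139,0.0013,0],0],[[0.0173,0.0021,0],0],[[0.0207,0.0031,0],0],[[0.024,0.0043,0],0],[[0.0272,0.0056,0],0],[[0.0304,0.0071,0],0],[[0.0335,0.0087,0],0],[[0.0365,0.0105,0],0],[[0.0394,0.0124,0],0]]' 1 30; python3 -c "from h import *;arc()"
```

```text
t: 11.9
tool_pos: [0.5833, 0.1778, 0.087]
eef_rot: [3.138, -0.012, 0.366]
wrist_force: [5.9, 1.7, -4.4]
opening: 0.25
t 11.9 rad 0.0695 deg 73.9 drum 1.94 F cw 5.2 F out 3.2 z 0.08695970743425005 0.2500167789117785
[0.003, 0.0018] [0.0057, 0.0041] [0.0082, 0.0066] [0.0105, 0.0091] [0.0128, 0.0118] [0.0149, 0.0146] [0.0169, 0.0175] [0.0187, 0.0205] [0.0204, 0.0235] [0.0219, 0.0267] [0.0232, 0.0299] [0.0244, 0.0332]
```

```bash
python3 -m creep '[[[0.003,0.0018,0],0],[[0.0057,0.0041,0],0],[[0.0082,0.0066,0],0],[[0.0105,0.0091,0],0],[[0.0128,0.0118,0],0],[[0.0149,0.0146,0],0],[[0.0169,0.0175,0],0],[[0.0187,0.0205,0],0],[[0.0204,0.0235,0],0],[[0.0219,0.0267,0],0],[[0.0232,0.0299,0],0],[[0.0244,0.0332,0],0]]' 1 30; python3 -c "from h import *;arc()"
```

```text
t: 13.4
tool_pos: [0.6192, 0.1531, 0.0869]
eef_rot: [3.135, -0.012, 0.365]
wrist_force: [4.5, -0.9, -2.9]
opening: 0.254
t 13.4 rad 0.0694 deg 37.3 drum 1.302 F cw 3.4 F out 3.0 z 0.08693264835209466 0.25408180253308615
[0.0014, 0.0032] [0.0022, 0.0066] [0.0027, 0.0101] [0.0031, 0.0136] [0.0033, 0.0171] [0.0034, 0.0206] [0.0033, 0.0241] [0.003, 0.0276] [0.0025, 0.031] [0.0018, 0.0345] [0.001, 0.0379] [-0.0, 0.0412]
```

```bash
python3 -m creep '[[[0.0014,0.0032,0],0],[[0.0022,0.0066,0],0],[[0.0027,0.0101,0],0],[[0.0031,0.0136,0],0],[[0.0033,0.0171,0],0],[[0.0034,0.0206,0],0],[[0.0033,0.0241,0],0],[[0.003,0.0276,0],0],[[0.0025,0.031,0],0],[[0.0025,0.031,0],0]]' 1 30; python3 - <<'E'
from h import *
arc(.02)
c=snap('wrist','w7')
cv2.imwrite('pics/w7c.png',cv2.resize(c['image'],None,fx=1.4,fy=1.4,interpolation=cv2.INTER_CUBIC))
E
```

```text
t: 14.65
tool_pos: [0.6323, 0.1241, 0.087]
eef_rot: [3.135, -0.011, 0.364]
wrist_force: [2.7, -3.9, -3.8]
opening: 0.247
t 14.65 rad 0.0696 deg 10.9 drum 0.84 F cw 4.3 F out 1.9 z 0.08695070888761758 0.2474746612212065
[0.0002, 0.0014] [-0.0001, 0.0028] [-0.0004, 0.0042] [-0.0008, 0.0055] [-0.0011, 0.0069] [-0.0015, 0.0082] [-0.002, 0.0096] [-0.0024, 0.0109] [-0.0029, 0.0122] [-0.0034, 0.0135] [-0.0039, 0.0148] [-0.0045, 0.0161]
```

```bash
python3 - <<'E'
from h import *
c=snap('top','top7')
cv2.imwrite('pics/top7c.png',cv2.resize(c['image'][140:260,180:320],None,fx=4,fy=4,interpolation=cv2.INTER_CUBIC))
E
```

```text
(no output)
```

View pics/w7c.png

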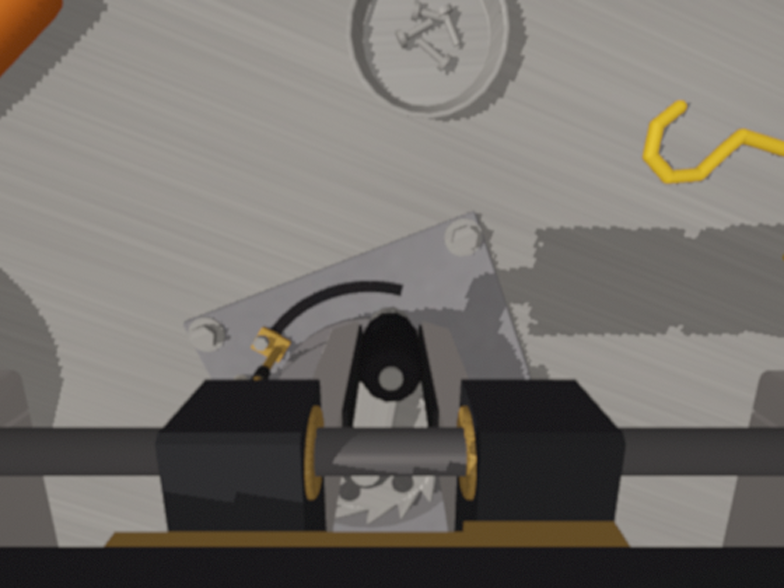

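The lug is hidden by the gripper from here, so I'll continue by feel in small steps.

```bash
python3 -m creep '[[[0,0.0014,0],0],[[0,0.0028,0],0],[[-0.0004,0.0042,0],0],[[-0.0008,0.0055,0],0]]' 1 30; python3 -c "from h import *;arc(.02,5)"
```

```text
t: 15.25
tool_pos: [0.6332, 0.119, 0.0869]
eef_rot: [3.135, -0.011, 0.364]
wrist_force: [-0.3, -1.8, -2.7]
opening: 0.25
t 15.25 rad 0.0697 deg 6.6 drum 0.766 F cw 1.8 F out -0.5 z 0.08694333600277808 0.2495609530684178
[-0.0, 0.0014] [-0.0004, 0.0028] [-0.0008, 0.0041] [-0.0013, 0.0054] [-0.0017, 0.0068]
```

```bash
python3 -m creep '[[[0,0.0014,0],0],[[-0.0004,0.0028,0],0],[[-0.0008,0.0041,0],0],[[-0.0008,0.0041,0],0]]' 1 30; python3 -c "from h import *;arc(.02,5)"
```

```text
t: 15.75
tool_pos: [0.6336, 0.1145, 0.0869]
eef_rot: [3.135, -0.01, 0.364]
wrist_force: [-1.5, -4.2, -0.8]
opening: 0.25
t 15.75 rad 0.0697 deg 2.9 drum 0.7 F cw 4.1 F out -1.7 z 0.08691880299782273 0.2503856929269278
[-0.0002, 0.0014] [-0.0006, 0.0027] [-0.0011, 0.004] [-0.0017, 0.0053] [-0.0022, 0.0066]
```

```bash
python3 -m creep '[[[-0.0002,0.0014,0],0],[[-0.0006,0.0027,0],0],[[-0.0011,0.004,0],0],[[-0.0011,0.004,0],0]]' 1 30; python3 -c "from h import *;arc(.02,5)"
```

```text
t: 16.25
tool_pos: [0.6337, 0.1101, 0.0869]
eef_rot: [3.135, -0.009, 0.364]
wrist_force: [-2.2, -3.4, -0.9]
opening: 0.247
t 16.25 rad 0.0698 deg -0.8 drum 0.638 F cw 3.4 F out -2.1 z 0.08690563257831972 0.24722784540034107
[-0.0003, 0.0014] [-0.0009, 0.0027] [-0.0014, 0.0039] [-0.002, 0.0052] [-0.0027, 0.0065]
```

```bash
python3 -m creep '[[[-0.0003,0.0014,0],0],[[-0.0009,0.0027,0],0],[[-0.0014,0.0039,0],0],[[-0.0014,0.0039,0],0]]' 1 30; python3 -c "from h import *;arc(.02,5)"
```

```text
t: 16.75
tool_pos: [0.6335, 0.1056, 0.0869]
eef_rot: [3.135, -0.009, 0.364]
wrist_force: [-3.0, -2.9, 0.1]
opening: 0.252
t 16.75 rad 0.0697 deg -4.4 drum 0.574 F cw 3.1 F out -2.8 z 0.08685391405031605 0.25212434803818734
[-0.0004, 0.0014] [-0.001, 0.0026] [-0.0017, 0.0039] [-0.0023, 0.0051] [-0.0031, 0.0063]
```

```bash
python3 -m creep '[[[-0.0004,0.0014,0],0],[[-0.001,0.0026,0],0],[[-0.0017,0.0039,0],0],[[-0.0017,0.0039,0],0]]' 1 30; python3 -c "from h import *;arc(.02,5)"
```

```text
t: 17.25
tool_pos: [0.6333, 0.103, 0.0869]
eef_rot: [3.137, -0.009, 0.365]
wrist_force: [-2.9, 1.4, 0.2]
opening: 0.255
t 17.25 rad 0.0698 deg -6.6 drum 0.536 F cw -1.1 F out -3.0 z 0.08689366072822942 0.2548282307671457
[-0.0004, 0.0013] [-0.0011, 0.0026] [-0.0018, 0.0038] [-0.0026, 0.005] [-0.0033, 0.0061]
```

The pull has left the hand at drum ≈0.54, as the picture predicted. One small confirming step.

```bash
python3 -m creep '[[[-0.0004,0.0013,0],0],[[-0.001,0.0026,0],0],[[-0.001,0.0026,0],0]]' 1 30; python3 -c "from h import *;arc(.02,3)"
```

```text
t: 17.62
tool_pos: [0.6332, 0.1027, 0.0869]
eef_rot: [3.139, -0.011, 0.366]
wrist_force: [-2.8, 4.3, -0.4]
opening: 0.249
t 17.625 rad 0.0697 deg -6.8 drum 0.532 F cw -3.9 F out -3.3 z 0.0868855415812493 0.24890452183471007
[-0.0004, 0.0014] [-0.0011, 0.0026] [-0.0018, 0.0038]
```

```bash
python3 -m creep '[[[0,0,0],0],[[0,0,0],0],[[0,0,0],0],[[0,0,0],0],[[0,0,0],0],[[0,0,-0.01],0],[[0,0,-0.03],0],[[0,0,-0.06],0],[[0,0,-0.1],0],[[0,0,-0.14],0]]' -0.2 30; python3 -m creep '[[[-0.05,0.0,0],0],[[-0.1,0.0,0],0],[[-0.15,0.0,0],0],[[-0.15,0.0,0],0]]'; python3 - <<'E'
from h import *
c=snap('wrist','w8')
b=snap('top','top8')['image'][140:260,180:320]
cv2.imwrite('pics/end.png',np.hstack([c['image'],cv2.resize(b,(240,420),interpolation=cv2.INTER_CUBIC)]))
E
```

```text
t: 18.88
tool_pos: [0.6317, 0.1025, 0.2289]
eef_rot: [3.139, -0.011, 0.366]
wrist_force: [0.4, -0.0, 0.1]
opening: 0.6
t: 19.38
tool_pos: [0.4881, 0.0471, 0.2279]
eef_rot: [3.139, -0.009, 0.364]
wrist_force: [0.8, 0.4, -0.5]
opening: 0.6
```

View pics/end.png

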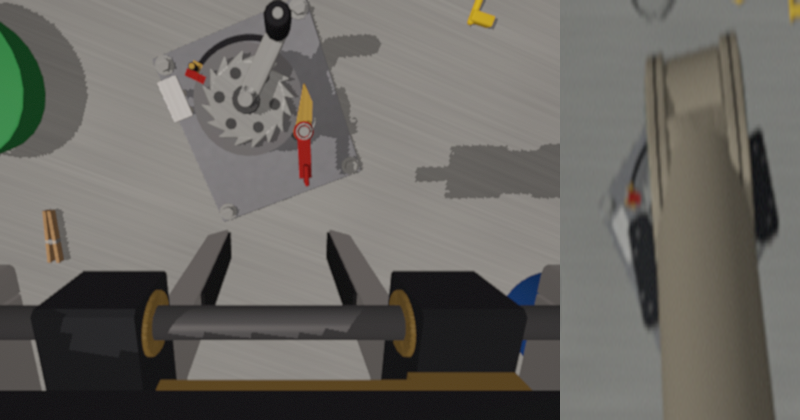

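The lug at (195,75) rests against the brass stop post at (195,66). The lever is still over at (305,165), the pawl is clear, and the arm touches nothing.

```bash
python3 -c "
from h import *
print(workorder.finish_job())"
```

```text
the job is handed in; nothing more can be done
None
```

The reel is unwound and the job is handed in, at about 19.5 s of the 70 s allowed. No verdict was reported.

- **Lever:** I pushed the thumb lever over to its end stop, about 0.59 rad by the picture, with at most about 12 N.
- **Pawl:** I gripped the crank knob and wound it on about 0.06 rad. The wrist picture then showed the pawl standing clear of the ratchet wheel.
- **Unwinding:** I eased the drum back at about 0.4 rad/s, and slower near the stop. The pull left the hand at a drum angle of about 0.53 rad, close to the 0.55 rad I had estimated from the pictures. A further 2.6 mm of commanded push moved it only about 0.3 mm, with about 4 N at the wrist.
- **Last checks:** After letting go and backing off, the wrist picture showed the red lug against the brass stop post and the lever still over. The wrist force was about zero. I did not touch anything else on the bench.

No check failed or disagreed. The force of the lug on its stop could not be measured after letting go. The arm hid the reel in the last top view, so the final check rests on the wrist picture.

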